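# Pry open the specimen box and hang its basket to drain

### The arm

A 7-joint arm with a two-finger parallel gripper is mounted at the origin on the work surface. World frame = base frame: x ahead of the robot, y to its left, z up, the work surface at z = 0. Lengths are in m, angles in rad, forces in N, time in s.
With the tool pointing down it reaches from about 0.425 to 0.875 m from the base axis. Payload 4.7 kg.
Tool frame: the origin (TCP) lies midway between the tips of the shut fingers; the grasp point (between the pads) lies 19 mm behind it; z points along the fingers, y is the line along which they close (so a half turn about z gives the same grasp; the last joint's range is limited). The gripper opens to 87 mm and grips with 3 to 60 N. Pads are 19 mm wide; open, the fingers measure 117 mm over their backs; the gripper's body (75 mm by 190 mm) begins 51 mm behind the grasp point.
Start: joints at [1.119, 0.321, -0.07, 1.45, 0.023, 1.371, -0.057], TCP at [0.292, -0.581, 0.223] pointing down, gripper open.
Joint ranges: [-2.86, 2.86], [-0.3, 2.09], [-1.38, 1.24], [0.06, 2.45], [-1.56, 4.7], [0.09, 2.05], [-2.69, 2.69]. Speed limits (rad/s): [2.57, 2.57, 3.14, 3.14, 3.14, 3.14, 3.14].

### API

Orientations are given as a rotation vector (axis times angle).
In Python, from bench import ctrl gives the robot as it stands. The module is installed in compiled form; this text tells all that it offers.
- The arm moves only by the tool carry_out, never from a script. Its argument "steps" is a list of rows, each a list of 7 numbers: the turn, a rotation vector about the world's x, y, z in degrees, then the shift along the world's x, y, z in cm, then the opening, from 0 (shut) to 1 (fully open). A call has 1 to 12 rows; each row is the pose to reach, as a shift and turn from the pose commanded when the call began; what a row does not reach only later rows make up. A row lasts 1/10 s, in which the tool goes at most 50 mm and 8.59 degrees, less where a joint would pass 70% of its speed; a pose out of reach is approached as far as the arm can. A call with a gripper value outside its range is refused whole. The fingers move at their own pace and stop on an object; "squeeze" is the grip in N (left out, the last holds). Time passes only in rows, so rows that repeat a pose let the fingers close. It gives the time, the measured TCP pose, the force, the opening and the grip force at its end, in the units of the state.
- ctrl.get_state(): the state, without advancing time (a new reading comes with each control period).
- ctrl.get_image(name): name is "side" or "top"; returns a dict with "pixels" (384x512x3 uint8, red, green, blue), "camera_matrix" (3x3 intrinsics, pixels), "cam_to_world" (4x4, takes a point from camera to world coordinates). Camera axes: x right, y down, z forward; pixel columns grow to the right and rows downward; lengths in m; the calibration is good to about 2 mm. A picture is of the moment at which its call begins. There is no depth.
- ctrl.close_job(): hands the job in; it is judged then, once.
The state is a dict: "time": time; "joint_positions": joint angles; "qd": joint speeds; "joint_torque": joint torques, N m; "position": TCP position; "tool_rot": TCP orientation; "ft_force": force on the tool from outside, world axes, zero at the start; "torque": the same for the moment, N m; "grip_width": opening from 0.0 (shut) to 1.0 (fully open); "grip_force": force on a finger pad.
Only numpy, scipy, OpenCV 4.12 (cv2) and the standard library are available. Lean on these libraries where they do the work, as an engineer would, in place of code of your own. Each camera call takes 0.05 s, during which the arm holds its last target. There are 200 camera calls.

### The job

Take the flat-bladed opener from the white tray, slip its blade into the notch under the lid's front edge and pry the lid loose with it, not with the fingers; raise the lid until it stands about upright by itself, then lay the opener flat back in the tray. After that lift the wire-handled basket out of the box, keeping it upright, and hang it by its handle across both prongs of the double hook so that it hangs still and level, with the lid left open. Leave the brush, the bottle, the jar and the dish where they are.

Things in the scene. Friction and masses are not known exactly. Their poses are not given: they have to be found in the camera images.
- opener: Flat-bladed opener lying loose in one half of the tray, 0.1 kg: black handle (own x -105 to 0 mm, 24 wide, 22 high), stiff steel blade (x 0 to 85, 28 wide, 3 thick, mid-plane 11 mm up). Origin on the underside where blade meets handle; x to the tip (roughly world +y), z up. At least 25 mm free beside the handle.
- grip (a point): Point in the opener's handle, 30 mm behind the origin, 11 mm above the underside, near its centre of mass: where to grip (closing across the 24 mm width).
- blade_tip (a point): Middle of the opener's blade tip edge: 85 mm ahead of the origin, 11 mm above the underside.
- tray: White open tray, fixed, 200 (x) x 290 (y) x 18 mm high, wall and floor 4 mm. Origin at the centre of its underside.
- brush: Bystander: 180 mm brush with a wooden handle lying in the other half of the tray, parallel to the opener, about 90 mm away. Which half holds which varies.
- box: Grey specimen box, fixed, 160 x 160 mm, 110 high to the rim, walls and floor 5 mm, closed by a black lid without a handle, flush with the walls. Origin at the centre of its underside. Own x runs from the notched front wall (x = -80 mm) to the hinge wall (x = +80 mm); the front faces roughly world -y. The basket stands inside on its floor.
- notch (a point): Centre of the notch in the outer face of the front wall: an opening 90 mm wide (own y) and 10 mm high, between the lowered wall at 100 mm and the lid's underside at 110 mm height. Axes as the box. The space behind it is free down to 95 mm height.
- hinge (a point): Middle of the hinge axis of the lid: 80 mm behind the box centre, 110 mm high, axis along the box's y. Axes as the box.
- lid_edge (a point): Middle of the lid's free edge, at its underside: 160 mm from the hinge; turns with the lid. The lid is 160 x 160 x 6 mm with a 110 mm square raised 2 mm on top, 0.09 kg.
- lid (a joint): Lid angle in rad: 0 shut, about 1.57 upright, stop at 1.85. The hinge is stiff (0.13 N m friction): the lid stays at any angle; lifting its edge takes about 1.5 N.
- basket: Open aluminium basket of capped tubes, loose, about 0.2 kg, 120 (own x) x 100 (own y) x 36 mm high, with a rigid upright handle: a bar of 8 mm diameter along own x at 85 mm above the underside, 110 mm between the axes of its two legs (x = +-55 mm). Origin at the centre of its underside. Its x is roughly the box's x.
- bail (a point): Middle of the basket's handle bar, 85 mm above the basket's underside; 45 mm are free between bar and rim, so the prongs enter there from their ends. Axes as the basket.
- stand: Steel double-hook stand, fixed: base 110 x 130 x 12 mm and a post of 16 mm diameter, origin under the post. From the post top two level prongs (8 mm diameter, axis 176 mm high, at y = +-27 mm) run 112 mm along own -x (roughly to the robot), ends turned up to 192 mm.
- seat (a point): Point midway between the prongs, 75 mm ahead of the post, 184 mm high: where the middle of the hung handle bar (lying across both prongs, along the stand's y) should be. Axes as the stand.
- bottle: Bystander: white bottle with blue cap, 64 mm diameter, 150 high. Origin under its centre.
- jar: Bystander: low glass jar, 60 mm diameter, 60 high. Origin under its centre.
- dish: Bystander: shallow round dish, 90 mm diameter, 16 high. Origin under its centre.
Mind the look-alikes: they are no part of the job. What is shaped like the opener but pink or red is not meant.

How it is judged:
On the way, in this order (a step that is already met when the one before it is completed fails the run):
1. the blade tip is in the notch, under the lid, inside the front wall (x of blade_tip in the frame of box between -0.077 and 0 m and y of blade_tip in the frame of box between -0.045 and 0.045 m and z of blade_tip in the frame of box between 0.098 and 0.112 m), for 0.1 s.
2. the lid is being pried up by the blade beneath it (value of joint lid between 0.15 and 0.9 rad and contact force between opener and box above 0.2 N and x of blade_tip in the frame of box above -0.085 m and z of blade_tip in the frame of box above 0.105 m), for 0.05 s.
3. the lid stands open (value of joint lid above 1.2 rad and contact force between opener and box below 0.1 N), for 0.2 s.
4. the opener lies flat in the tray, let go (x of grip in the frame of tray between -0.09 and 0.09 m and y of grip in the frame of tray between -0.13 and 0.13 m and x of blade_tip in the frame of tray between -0.098 and 0.098 m and y of blade_tip in the frame of tray between -0.145 and 0.145 m and z of grip in the frame of tray between 0.005 and 0.022 m and angle between opener's own z axis and vertical below 0.15 rad and contact force between the fingers and opener below 0.1 N and value of joint lid above 1.2 rad), for 0.2 s.
At the end, for the whole second after the job is handed in: Basket at rest on both prongs: bar middle -38 to +60 mm from the seat along the prongs, 22 mm sideways, 6 mm in height, basket tilt under 0.25 rad, its x within 0.5 rad of the stand's y; opener let go, flat (0.15 rad) within the tray's walls; lid open over 1.2 rad (all of step 4 and x of bail in the frame of seat between -0.038 and 0.06 m and y of bail in the frame of seat between -0.022 and 0.022 m and z of bail in the frame of seat between -0.006 and 0.008 m and angle between the x axis of basket and the y axis of stand, either way round below 0.5 rad and angle between basket's own z axis and vertical below 0.25 rad and contact force between basket and stand above 0.5 N and linear speed of basket below 0.03 m/s and angular speed of basket below 0.3 rad/s); the robot touches nothing.
It fails at once if the fingers push the box or lid while the lid is still down (under 0.15 rad) (contact force between the fingers and box above 1 N and value of joint lid below 0.15 rad).
It fails at once if the basket is tipped more than 0.6 rad (angle between basket's own z axis and vertical above 0.6 rad).
It fails at once if the brush, bottle, jar or dish is moved more than 40 mm (distance of any of brush, bottle, jar, dish from where it was at the start of the episode above 0.04 m).
It also fails if it takes over 72 s, if anything falls off the work surface, if the arm or the gripper's body presses on something with over 40 N, if the wrist force passes 120 N, or if a joint passes its speed limit or range.

## Working session

There is one attempt and no reset: what is moved stays moved. The work goes in short steps, Python scripts to look and compute and a tool call to move; the robot and the scene stay as the last step left them, time stands still between calls to the robot, and variables do not carry over. Pictures are saved under pics/ and viewed, at most 10 in all, crops included, and the job is handed in when it is done.

Besides the shell and the picture viewer there is one more tool, called by a JSON object that holds its "method" and its "body", one argument or row to a line. carry_out: Moves the arm, as the interface text tells. Its arguments: {"type":"object","properties":{"steps":{"type":"array","items":{"type":"array","items":{"type":"number"}}},"squeeze":{"type":"number"}},"required":["steps"]}

```bash
mkdir -p pics
cat > h.py <<'E'
import numpy as np, cv2
from bench import ctrl
from scipy.spatial.transform import Rotation as R
def grab(n,name=None):
    d=ctrl.get_image(n)
    if name: cv2.imwrite(f'pics/{name}.png',d['pixels'][:,:,::-1])
    np.savez(f'{n}.npz',**{k:np.array(v) for k,v in d.items()})
    return d
def ray(d,uv):
    K=np.array(d['camera_matrix']);T=np.array(d['cam_to_world'])
    v=T[:3,:3]@np.linalg.solve(K,[uv[0],uv[1],1.]);return T[:3,3],v
def onz(d,uv,z):
    o,v=ray(d,uv);return o+v*(z-o[2])/v[2]
def proj(d,p):
    K=np.array(d['camera_matrix']);T=np.linalg.inv(np.array(d['cam_to_world']))
    q=K@(T[:3,:3]@np.array(p)+T[:3,3]);return q[:2]/q[2]
def two(d1,u1,d2,u2):
    o1,a=ray(d1,u1);o2,b=ray(d2,u2)
    t=np.linalg.lstsq(np.c_[a,-b],o2-o1,rcond=None)[0]
    p,q=o1+a*t[0],o2+b*t[1];return (p+q)/2,np.linalg.norm(p-q)
E
python3 - <<'E'
from h import *
for n in('top','side'):
    d=grab(n,n+'0');print(n,np.round(d['camera_matrix'],1).tolist(),np.round(d['cam_to_world'],3).tolist())
s=ctrl.get_state();print({k:np.round(v,3).tolist() for k,v in s.items()})
E
```

```text
top [[375.0, 0.0, 259.7], [0.0, 375.0, 193.5], [0.0, 0.0, 1.0]] [[0.03, -0.976, 0.217, 0.218], [-1.0, -0.03, 0.004, -0.129], [0.002, -0.217, -0.976, 1.43], [0.0, 0.0, 0.0, 1.0]]
side [[455.9, 0.0, 260.6], [0.0, 455.9, 196.2], [0.0, 0.0, 1.0]] [[0.935, -0.207, 0.29, 0.106], [-0.356, -0.525, 0.773, -1.194], [-0.008, -0.825, -0.564, 0.911], [0.0, 0.0, 0.0, 1.0]]
{'time': 0.1, 'joint_positions': [1.119, 0.322, -0.07, 1.452, 0.023, 1.371, -0.057], 'qd': [0.0, -0.001, -0.001, -0.004, 0.0, 0.002, -0.001], 'joint_torque': [0.0, -49.257, -0.406, -31.34, -0.064, 0.039, 0.0], 'position': [0.292, -0.58, 0.222], 'tool_rot': [-3.055, -0.725, 0.001], 'ft_force': [0.245, -1.072, -0.303], 'torque': [-0.004, -0.01, 0.047], 'grip_force': 0.0, 'grip_width': 0.999}
```

View pics/top0.png

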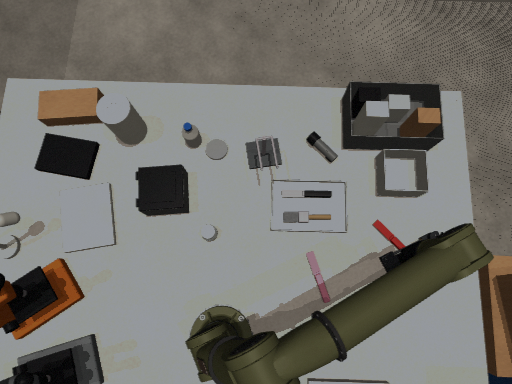

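View pics/side0.png

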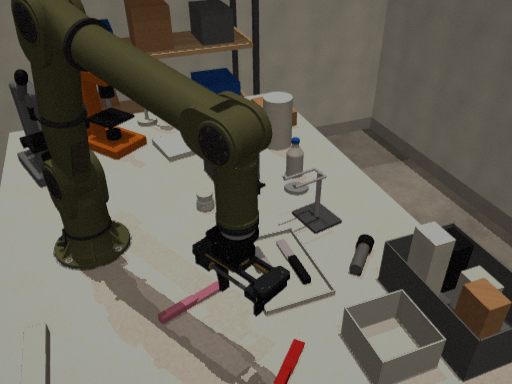

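The top view shows the tray at about (309,206), with the opener at (282–331,194): blade left (+y), black handle right. The brush lies below it at (306,217), the box at (163,190) and the stand at (265,152). In the side view the arm hides the box. I'll crop and upscale the top view to measure.

Run:
```python
from h import *
im=cv2.imread('pics/top0.png')[115:245,125:355]
im=cv2.resize(im,None,fx=3.45,fy=3.45,interpolation=cv2.INTER_CUBIC)
im=cv2.convertScaleAbs(im,alpha=1.5,beta=20);cv2.imwrite('pics/crop0.png',im)
d=np.load('top.npz');g=cv2.cvtColor(d['pixels'],cv2.COLOR_RGB2GRAY)
def comp(x0,x1,y0,y1,thr,z):
    m=np.zeros_like(g);m[y0:y1,x0:x1]=(g[y0:y1,x0:x1]<thr)
    n,l,s,c=cv2.connectedComponentsWithStats(m)
    for i in range(1,n):
        if s[i,4]>40:
            pts=np.argwhere(l==i)[:,::-1].astype(np.float32)
            w=np.array([onz(d,p,z)[:2] for p in pts],np.float32)
            r=cv2.minAreaRect(w*1000);print(s[i],np.round(c[i],1),np.round(cv2.boxPoints(r)).tolist(),np.round(r[1]),r[2])
print('handle');comp(295,335,186,200,60,.026)
print('box');comp(125,195,155,225,70,.116)
```

```text
handle
[305 191  26   7 174] [317.8 193.9] [[521.0, -297.0], [524.0, -393.0], [547.0, -393.0], [544.0, -296.0]] [24. 97.] 1.738088607788086
box
[ 136  165   53   51 2400] [162.6 190. ] [[413.0, 311.0], [433.0, 126.0], [612.0, 145.0], [592.0, 330.0]] [180. 186.] 6.022952556610107
```

View pics/crop0.png

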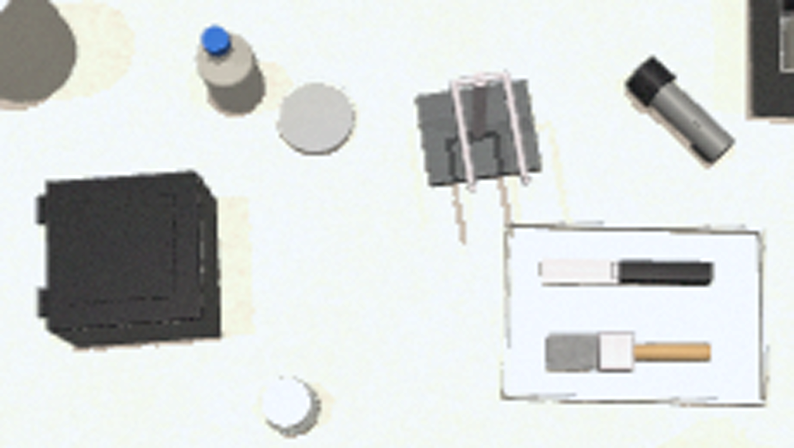

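Run:
```python
from h import *
d=np.load('top.npz');g=cv2.cvtColor(d['pixels'],cv2.COLOR_RGB2GRAY)
c=lambda x,y:((x+.5)/3.45-.5+125,(y+.5)/3.45-.5+115)
m=(g<75).astype(np.uint8);m[:,:125]=0;m[:,195:]=0;m[:155]=0;m[225:]=0
m=cv2.morphologyEx(m,cv2.MORPH_OPEN,np.ones((5,5),np.uint8))
cs=max(cv2.findContours(m,0,2)[0],key=cv2.contourArea)
print('poly',cv2.approxPolyDP(cs,1.6,True)[:,0].tolist())
P=lambda n,x,y,z:print(n,np.round(onz(d,c(x,y),z),4))
for n,x,y in(('TL',47,183),('TR',195,172),('BL',47,325),('BR',203,320)):P('lid'+n,x,y,.116)
for n,x,y in(('TR',215,187),('BR',220,337),('BL',78,348)):P('base'+n,x,y,0)
P('ptipL',472,187,.192);P('ptipR',526,181,.192);P('prL',458,82,.18);P('prR',507,72,.18)
for n,x,y in(('TL',417,98),('TR',524,80),('BR',542,172),('BL',430,186)):P('stbase'+n,x,y,.012)
P('hend',713,272,.026);P('hb',619,272,.019);P('tip',540,269,.016)
for n,x,y in(('TL',509,226),('TR',763,231),('BR',764,404),('BL',503,398)):P('tray'+n,x,y,.018)
# lid brightness profile
g2=d['pixels'].sum(2).astype(int);print(g2[172,178:192],g2[190,178:192],g2[205,178:192]);print(g2[200:222,150],g2[200:222,170])
```

```text
poly [[181, 165], [138, 168], [136, 179], [139, 181], [139, 197], [136, 199], [136, 206], [140, 211], [147, 215], [188, 212], [187, 173]]
lidTL [0.592  0.3214 0.116 ]
lidTR [0.6089 0.1663 0.116 ]
lidBL [0.4403 0.3063 0.116 ]
lidBR [0.4504 0.1461 0.116 ]
baseTR [0.6262 0.1681 0.    ]
baseBR [0.4522 0.15   0.    ]
baseBL [0.435  0.3075 0.    ]
ptipL [ 0.5791 -0.1272  0.192 ]
ptipR [ 0.587  -0.1807  0.192 ]
prL [ 0.6938 -0.1096  0.18  ]
prR [ 0.7062 -0.1595  0.18  ]
stbaseTL [ 0.7368 -0.0602  0.012 ]
stbaseTR [ 0.7626 -0.1835  0.012 ]
stbaseBR [ 0.652  -0.2063  0.012 ]
stbaseBL [ 0.6314 -0.0791  0.012 ]
hend [ 0.5376 -0.3976  0.026 ]
hb [ 0.536  -0.2939  0.019 ]
tip [ 0.5374 -0.2058  0.016 ]
trayTL [ 0.5856 -0.1699  0.018 ]
trayTR [ 0.5885 -0.456   0.018 ]
trayBR [ 0.3931 -0.4532  0.018 ]
trayBL [ 0.3911 -0.1677  0.018 ]
[ 76  78  81  80 106  89  78  87  91 267 425 435 435 439] [ 88  90  86  92  59 102  85  81  89  76 259 423 442 444] [ 89  94  96  99 102  59  75  80  85  84  92 410 435 435]
[ 74  78  63  74  91  85  80  82  82  63  96  84  91  84  89 131 336 453
 453 451 448 448] [ 78  48  83  84  89  97  89 104  55  93  86  89  76  92 277 357 447 453
 455 450 447 449]
```

{"method": "carry_out", "body": {
  "steps": [
    [0,0,8,3,3,0,0.45],
    [0,0,16,6,6,0,0.45],
    [0,0,24,9,9,0,0.45],
    [0,0,32,12,12,-2,0.45],
    [0,0,40,15,15,-4,0.45],
    [0,0,48,18,18,-6,0.45],
    [0,0,56,21,22,-8,0.45],
    [0,0,64,24.2,26.6,-10,0.45],
    [0,0,65,24.2,26.6,-11,0.45],
    [0,0,65,24.2,26.6,-11,0.45]
  ],
  "squeeze": 55
}}

```text
time: 1.1
position: [0.534, -0.3107, 0.1099]
tool_rot: [-2.179, -2.256, -0.001]
ft_force: [-2.0, -0.3, 0.7]
grip_width: 0.452
grip_force: 0.0
```

Run:
```python
from h import *
s=ctrl.get_state();r=R.from_rotvec(s['tool_rot']).as_matrix();print(np.round(s['position'],4),np.round(r,3).tolist(),s['grip_width'])
d=grab('top','top1');grab('side','side1')
im=cv2.imread('pics/side1.png')[80:330,100:400];a=cv2.resize(im,None,fx=2.4,fy=2.4,interpolation=3)
cv2.imwrite('pics/s1.png',cv2.convertScaleAbs(a,alpha=1.3,beta=10))
```

```text
[ 0.534  -0.3107  0.1099] [[-0.035, 0.999, -0.003], [0.999, 0.035, 0.004], [0.004, -0.003, -1.0]] 0.4523318454356976
```

View pics/s1.png

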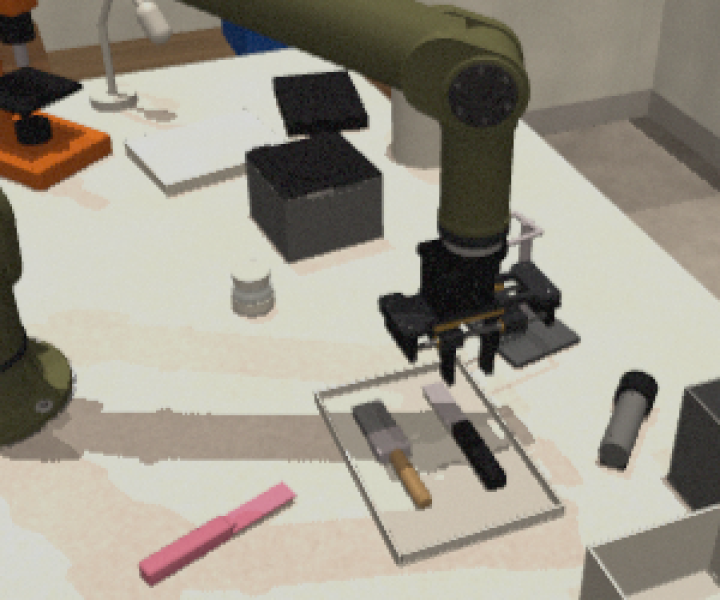

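The side crop shows the opener in the right half of the tray: blade tip near (437,390), handle end near (492,482). The box front base edge runs from (293,258) to (382,236), with the lid shut. I'll check these points against the top-view numbers.

Run:
```python
from h import *
d=np.load('side.npz')
c=lambda x,y:((x+.5)/2.4-.5+100,(y+.5)/2.4-.5+80)
for n,x,y,z in(('boxBR',293,258,0),('boxTR',382,236,0),('boxBL',250,215,0),('lidBR',287,195,.113),('lidTR',381,177,.113),('lidBL',247,150,.113),('hend',490,474,.026),('hb',462,428,.022),('tip',436,388,.0165),('trayR',562,510,.018),('trayF',400,558,.018),('trayL',316,395,.018)):
    print(n,np.round(onz(d,c(x,y),z)[:2],4))
g=d['pixels'].sum(2)
# opener handle dark mask
m=np.zeros(g.shape,np.uint8);m[250:286,285:315]=(g[250:286,285:315]<150)
cs=max(cv2.findContours(m,0,1)[0],key=cv2.contourArea)[:,0]
w=np.array([onz(d,p,.02)[:2]*1000 for p in cs.astype(float)],np.float32);r=cv2.minAreaRect(w);print(r)
```

```text
boxBR [0.4623 0.1599]
boxTR [0.6104 0.1691]
boxBL [0.4343 0.3073]
lidBR [0.4586 0.1561]
lidTR [0.605 0.156]
lidBL [0.4405 0.3147]
hend [ 0.5306 -0.3909]
hb [ 0.5345 -0.3048]
tip [ 0.5371 -0.219 ]
trayR [ 0.5844 -0.4631]
trayF [ 0.3928 -0.4621]
trayL [ 0.3911 -0.1784]
((535.2344970703125, -348.51202392578125), (30.690603256225586, 117.8311996459961), 1.119536280632019)
```

{"method": "carry_out", "body": {
  "steps": [
    [0,0,-1,0.1,-0.6,-4,0.45],
    [0,0,-1,0.1,-0.6,-7,0.45],
    [0,0,-1,0.1,-0.6,-9,0.45],
    [0,0,-1,0.1,-0.6,-10.1,0.45],
    [0,0,-1,0.1,-0.6,-10.1,0.45],
    [0,0,-1,0.1,-0.6,-10.1,0],
    [0,0,-1,0.1,-0.6,-10.1,0],
    [0,0,-1,0.1,-0.6,-10.1,0],
    [0,0,-1,0.1,-0.6,-10.1,0],
    [0,0,-1,0.1,-0.6,-10.1,0],
    [0,0,-1,0.1,-0.6,-10.1,0]
  ],
  "squeeze": 55
}}

```text
time: 2.3
position: [0.5361, -0.3215, 0.0132]
tool_rot: [2.206, 2.233, 0.001]
ft_force: [-0.2, -0.6, 5.7]
grip_width: 0.268
grip_force: 55.0
```

{"method": "carry_out", "body": {
  "steps": [
    [0,0,0,0,0,3,0],
    [0,0,0,0,0,7,0],
    [0,0,0,0,2,11,0],
    [0,0,1,0,6,15,0],
    [0,0,2,0,10,19,0],
    [0,0,3,0,14,19,0],
    [0,0,4,0,18,19,0],
    [0,0,5,0,20,19,0],
    [0,0,5.5,0,20,19,0],
    [0,0,5.5,0,20,19,0]
  ]
}}

```text
time: 3.3
position: [0.5345, -0.1218, 0.2011]
tool_rot: [-2.098, -2.338, 0.002]
ft_force: [-0.0, -0.6, -1.7]
grip_width: 0.271
grip_force: 55.0
```

Run:
```python
from h import *
s=ctrl.get_state();r=R.from_rotvec(s['tool_rot']).as_matrix();print(np.round(s['position'],4),np.round(r,3).tolist(),s['grip_width'])
d=grab('top','top2');e=grab('side','side2')
print(proj(d,s['position']),proj(e,s['position']))
a=cv2.resize(d['pixels'][145:225,125:285,::-1],None,fx=4,fy=4,interpolation=3)
b=cv2.resize(e['pixels'][100:220,190:350,::-1],None,fx=4,fy=4,interpolation=3)[:280]
b=cv2.resize(e['pixels'][120:190,190:350,::-1],None,fx=4,fy=4,interpolation=3)
cv2.imwrite('pics/c2.png',cv2.convertScaleAbs(np.vstack([a,b]),alpha=1.5,beta=20))
```

```text
[ 0.5345 -0.1218  0.2011] [[-0.108, 0.994, -0.001], [0.994, 0.108, -0.001], [-0.001, -0.001, -1.0]] 0.27057905267437476
[259.50888126 180.74476738] [268.85961725 174.03155807]
```

View pics/c2.png

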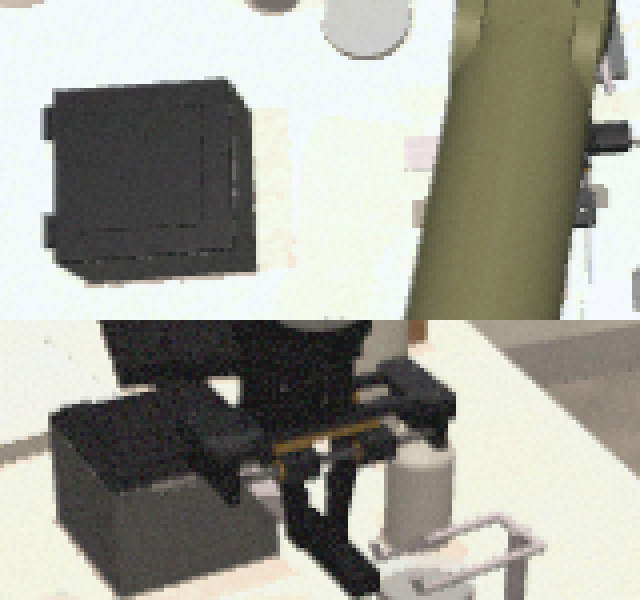

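The opener is held: its blade tip shows in the top crop at about (405,154), and in the side crop the blade shows at about (255,490). The prong ends show in the side crop at (378,549) and (418,587). I'll triangulate these.

Run:
```python
from h import *
d=np.load('top.npz');e=np.load('side.npz')
ct=lambda x,y:((x+.5)/4-.5+125,(y+.5)/4-.5+145)
cs=lambda x,y:((x+.5)/4-.5+190,(y-320+.5)/4-.5+120)
c0=lambda x,y:((x+.5)/3.45-.5+125,(y+.5)/3.45-.5+115)
print('tip',onz(d,ct(404,137),.2045),onz(d,ct(404,171),.2045))
o=lambda *a:np.round(a[0],4)
for p in((378,547),(418,586)):print('prong side',o(onz(e,cs(*p),.192)))
for t,s in(((472,187),(378,547)),((526,181),(418,586))):print('two',two(d,c0(*t),e,cs(*s)))
for p,z in(((122,596),0),((279,556),0),((119,491),.11),((52,412),.113),((56,525),0)):print('box',o(onz(e,cs(*p),z)))
for p,z in(((52,92),.116),((228,77),.116),((56,262),.116),((257,271),0),((85,284),0),((253,118),0)):print('boxT',o(onz(d,ct(*p),z)))
m=d['pixels'].sum(2)[172:215,176:192];print(m[0::5])
# table edge sanity: top vs side of TCP rays
```

```text
tip [ 0.53662176 -0.00730029  0.2045    ] [ 0.50715635 -0.00875879  0.2045    ]
prong side [ 0.5773 -0.1372  0.192 ]
prong side [ 0.5831 -0.1967  0.192 ]
two (array([ 0.58144848, -0.12722561,  0.18517481]), np.float64(0.0006440391758619489))
two (array([ 0.59040195, -0.18121511,  0.18083974]), np.float64(0.0001899778786241003))
box [0.4539 0.1531 0.    ]
box [0.6106 0.1645 0.    ]
box [0.4573 0.1516 0.11  ]
box [0.4397 0.3114 0.113 ]
box [0.4303 0.2961 0.    ]
boxT [0.5922 0.3238 0.116 ]
boxT [0.6113 0.1648 0.116 ]
boxT [0.4357 0.3045 0.116 ]
boxT [0.4521 0.1482 0.    ]
boxT [0.4344 0.3128 0.    ]
boxT [0.6047 0.1629 0.    ]
[[ 75  74  75  80  78  77  98  84  86  74  98 271 427 437 434 438]
 [ 79  76  82  82  89  82  75  85  83  84  87  91 413 442 444 438]
 [ 86  88  84  85  91  95  51 119  89  85  81  88 411 438 443 440]
 [ 77  87  84  83  80  86  66 160 108  86  84  77 339 429 436 439]
 [ 78  90  98  91  85  90  73 161 106  83  87  83 251 421 438 438]
 [ 90  91  92  90  91  87  81  91  84  86  75  81 253 424 443 441]
 [ 89  91  91  87 101  92 100 103  88  83  90  85 130 422 449 447]
 [ 68  63  34  64  34  76  54  71  83  86  80  77  86 413 439 437]
 [ 81  84  84  78  89  83  75  79  88  86  76  87 122 335 427 434]]
```

{"method": "carry_out", "body": {
  "steps": [
    [0,0,0,0.3,4,0,0],
    [0,0,0,0.6,8,-2,0],
    [0,0,0,1.0,11,-5,0],
    [0,0,0,1.2,13,-8,0],
    [0,0,0,1.2,14,-9.8,0],
    [0,0,0,1.2,14,-9.8,0],
    [0,0,0,1.2,14,-9.8,0],
    [0,0,0,1.2,14,-9.8,0]
  ]
}}

```text
time: 4.2
position: [0.5481, 0.0172, 0.1047]
tool_rot: [2.1, 2.334, 0.001]
ft_force: [0.7, 0.1, -1.1]
grip_width: 0.271
grip_force: 55.0
```

Run:
```python
from h import *
s=ctrl.get_state();p=np.array(s['position']);r=R.from_rotvec(s['tool_rot']).as_matrix();print(np.round(p,4),np.round(r[:,:2].T,3).tolist())
d=grab('top','top3');e=grab('side','side3')
u=r[:,0].copy();v=r[:,1]
for n,im in(('t',d),('s',e)):
    for z in(-.006,.002,.01):print(n,z,[np.round(proj(im,p+u*.1145+v*w+np.array([0,0,z])),1).tolist() for w in(-.014,.014)])
a=cv2.resize(d['pixels'][160:220,155:255,::-1],None,fx=5,fy=5,interpolation=3)
b=cv2.resize(e['pixels'][150:210,200:300,::-1],None,fx=5,fy=5,interpolation=3)
cv2.imwrite('pics/c3.png',cv2.convertScaleAbs(np.vstack([a,b]),alpha=1.8,beta=30))
```

```text
[0.5481 0.0172 0.1047] [[-0.105, 0.994, -0.001], [0.994, 0.105, 0.002]]
t -0.006 [[190.4, 189.0], [190.1, 181.6]]
t 0.002 [[190.0, 188.5], [189.7, 181.0]]
t 0.01 [[189.6, 188.0], [189.3, 180.5]]
s -0.006 [[239.1, 164.7], [246.3, 162.8]]
s 0.002 [[239.0, 162.7], [246.2, 160.9]]
s 0.01 [[238.9, 160.7], [246.2, 158.9]]
```

View pics/c3.png

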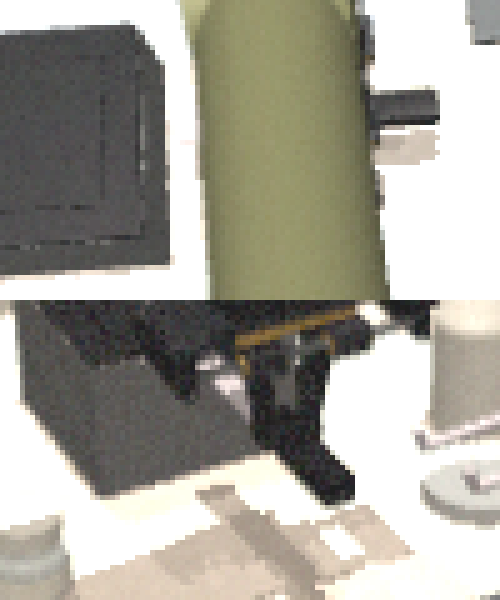

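Run:
```python
from h import *
s=ctrl.get_state();p=np.array(s['position']);r=R.from_rotvec(s['tool_rot']).as_matrix()
e=np.load('side.npz');d=np.load('top.npz');u,v=r[:,0],r[:,1]
for z in(-.009,.013):print(z,[np.round((proj(e,p-u*.0755+v*w+np.array([0,0,z]))-[199.5,149.5])*5+[0,300]).tolist() for w in(-.012,.012)])
for z in(-.009,.013):print('top',z,[np.round((proj(d,p-u*.0755+v*w+np.array([0,0,z]))-[154.5,159.5])*5).tolist() for w in(-.012,.012)])
g=e['pixels'].sum(2);print(g[158:176,236:252])
```

```text
-0.009 [[324.0, 511.0], [357.0, 502.0]]
0.013 [[324.0, 483.0], [357.0, 473.0]]
top -0.009 [[439.0, 127.0], [437.0, 95.0]]
top 0.013 [[438.0, 120.0], [435.0, 87.0]]
[[ 71  50  44  51  69  53  20  30  16  20  19 100 112 117 116  94]
 [ 61  64  56  56  19  33  49  18  25  24  40  59  69  73  46  11]
 [ 21  45  31  34  65  60 102  66  43  16  27  49  20  26  67  22]
 [  8  36   9  33  72 125 144 198 106  47  26  69 123  49  63  49]
 [ 19  19   2 116 200 261 227 317 181  89  67  87 169  83  42  27]
 [ 16   8   0 193 300 309 212 191 110 107  99  85  99 100  43  13]
 [  0  18   6  45  73  71  88 101 125 135 158 124  96  85  46  40]
 [ 28  32  27  40  86  86 113 191 252 249 289 253 139  45  44  11]
 [ 11  29   0  54  85  91 157 321 345 344 348 352 233  69  35  10]
 [ 21  17  16  49 106  94 118 223 321 349 324 321 263  80  14  29]
 [  4   0  55  52  95 103  99 117 216 318 219 212 209  79   0   0]
 [ 30  35  87  55  92  91  95 105 122 172 206 214 205 121  32  15]
 [ 86  56  51  94  98  97  99  98 104 108 174 198 203 154  61  14]
 [ 99  83 100  92  87  98  93  85 100  87 116 185 203 209  42  19]
 [101 102  99 102  97  98  88  93  97 100  97 110 172 203  57   1]
 [106 103  94 112 102  99  95 109  96  86  92  92 123 178  71   0]
 [ 90  93  99 110 107  98 101 103 102  90  94 105  96 139  47  13]
 [ 95  86 104  98 106 103 111  93  95  96  97  98  94  92  28  24]]
```

{"method": "carry_out", "body": {
  "steps": [
    [0,0,0,-0.1,0.8,-0.1,0],
    [0,0,0,-0.2,1.8,-0.1,0],
    [0,0,0,-0.3,2.6,-0.1,0],
    [0,0,0,-0.4,3.2,-0.1,0],
    [0,0,0,-0.4,3.6,-0.1,0],
    [0,0,0,-0.4,3.6,-0.1,0]
  ]
}}

```text
time: 4.9
position: [0.5428, 0.0562, 0.1026]
tool_rot: [2.097, 2.34, 0.0]
ft_force: [0.3, -0.8, -0.7]
grip_width: 0.274
grip_force: 55.0
```

{"method": "carry_out", "body": {
  "steps": [
    [0,0,0,-0.1,0.8,0,0],
    [0,0,0,-0.2,1.5,0,0],
    [0,0,0,-0.2,2,0,0],
    [0,0,0,-0.2,2,0,0],
    [0,0,0,-0.2,2,0,0]
  ]
}}

```text
time: 5.4
position: [0.5409, 0.0753, 0.1026]
tool_rot: [2.098, 2.338, -0.0]
ft_force: [1.1, -0.1, -0.2]
grip_width: 0.269
grip_force: 55.0
```

{"method": "carry_out", "body": {
  "steps": [
    [0,0,0,0,0,0.8,0],
    [0,0,0,0,0,1.5,0],
    [0,0,0,0,0,2.2,0],
    [0,0,0,0,0,3,0],
    [0,0,0,0,0,3.6,0],
    [0,0,0,0,0,4.2,0],
    [0,0,0,0,0,4.8,0],
    [0,0,0,0,0,4.8,0]
  ]
}}

```text
time: 6.2
position: [0.5414, 0.0751, 0.1516]
tool_rot: [2.097, 2.337, 0.001]
ft_force: [-1.0, -0.8, -2.3]
grip_width: 0.27
grip_force: 55.0
```

Run:
```python
from h import *
d=grab('top','top4');e=grab('side','side4')
a=cv2.resize(d['pixels'][150:225,120:270,::-1],None,fx=4,fy=4,interpolation=3)
b=cv2.resize(e['pixels'][110:185,190:340,::-1],None,fx=4,fy=4,interpolation=3)
cv2.imwrite('pics/c4.png',cv2.convertScaleAbs(np.vstack([a,b]),alpha=1.8,beta=30))
```

```text
(no output)
```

View pics/c4.png

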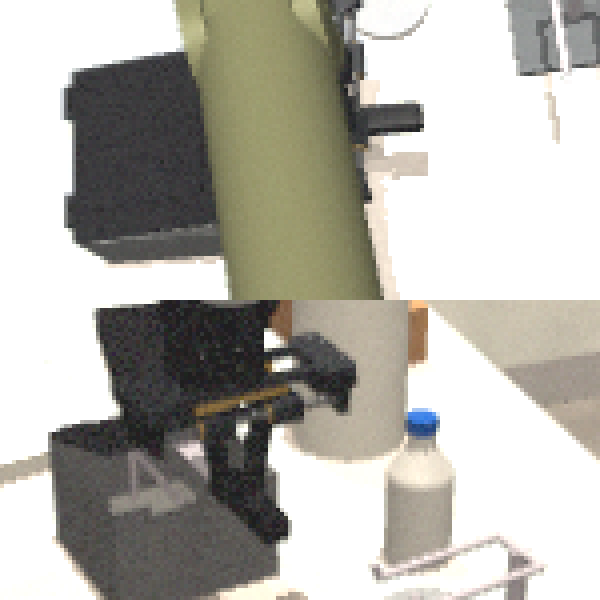

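{"method": "carry_out", "body": {
  "steps": [
    [0,0,0,-0.1,1,1.6,0],
    [0,0,0,-0.2,2,3,0],
    [0,0,0,-0.3,3.2,4.6,0],
    [0,0,0,-0.5,4.6,5.9,0],
    [0,0,0,-0.7,6.2,7,0],
    [0,0,0,-0.8,8,7.8,0],
    [0,0,0,-0.9,9,8.2,0],
    [0,0,0,-1.0,9.9,8.4,0],
    [0,0,0,-1.1,10.9,8.6,0],
    [0,0,0,-1.2,11.8,8.7,0],
    [0,0,0,-1.3,12.4,8.7,0],
    [0,0,0,-1.3,12.4,8.7,0]
  ]
}}

```text
time: 7.5
position: [0.5276, 0.2006, 0.2375]
tool_rot: [-2.096, -2.339, -0.001]
ft_force: [0.3, -0.5, -1.3]
grip_width: 0.269
grip_force: 55.0
```

Run:
```python
from h import *
d=grab('top','top5');e=grab('side','side5')
a=cv2.resize(d['pixels'][150:225,100:250,::-1],None,fx=4,fy=4,interpolation=3)
b=cv2.resize(e['pixels'][80:185,170:320,::-1],None,fx=4,fy=4,interpolation=3)[:300]
b=cv2.resize(e['pixels'][100:175,170:320,::-1],None,fx=4,fy=4,interpolation=3)
cv2.imwrite('pics/c5.png',cv2.convertScaleAbs(np.vstack([a,b]),alpha=1.8,beta=30))
```

```text
(no output)
```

View pics/c5.png

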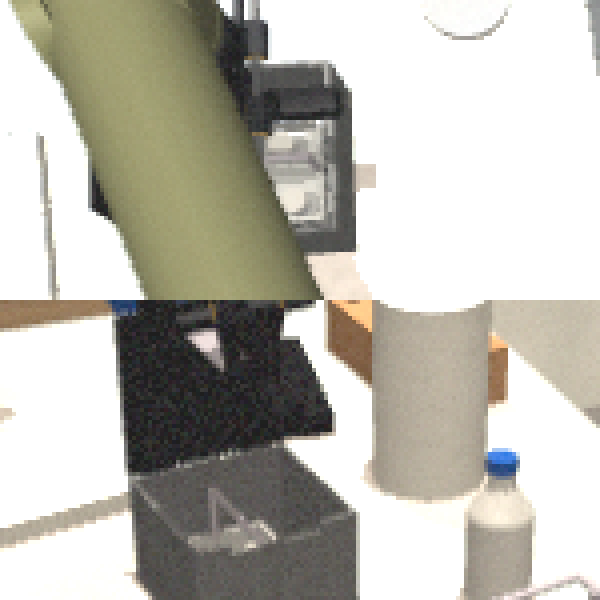

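The lid stands about upright, in the side crop from (120,470) up to the top of the picture. The basket is visible in the open box, with its handle apex at about (213,490) in the side crop. Next I back the blade out and carry the opener back over the tray.

{"method": "carry_out", "body": {
  "steps": [
    [0,0,0,0.3,-3,0,0],
    [0,0,0,0.8,-8,0,0],
    [0,0,0,1,-13,0,0],
    [0,0,0,1,-18,0,0],
    [0,0,-1,0.9,-23,0,0],
    [0,0,-2,0.8,-28,0,0],
    [0,0,-3,0.7,-33,0,0],
    [0,0,-4,0.7,-38,0,0],
    [0,0,-5,0.7,-43,0,0],
    [0,0,-5.5,0.7,-47,-3,0],
    [0,0,-5.5,0.7,-50,-6,0],
    [0,0,-5.5,0.7,-52,-9,0]
  ]
}}

```text
time: 8.8
position: [0.5335, -0.3249, 0.1462]
tool_rot: [2.213, 2.229, -0.002]
ft_force: [0.7, -0.6, -1.8]
grip_width: 0.263
grip_force: 55.0
```

Run:
```python
from h import *
d=grab('top','top6');e=grab('side','side6')
s=ctrl.get_state();print(np.round(s['position'],4),np.round(R.from_rotvec(s['tool_rot']).as_matrix()[:,1],3))
a=cv2.resize(d['pixels'][150:225,100:250,::-1],None,fx=4,fy=4,interpolation=3)
b=cv2.resize(e['pixels'][100:175,170:320,::-1],None,fx=4,fy=4,interpolation=3)
cv2.imwrite('pics/c6.png',cv2.convertScaleAbs(np.vstack([a,b]),alpha=1.8,beta=30))
```

```text
[ 0.5301 -0.3242  0.1418] [ 1.     0.005 -0.009]
```

View pics/c6.png

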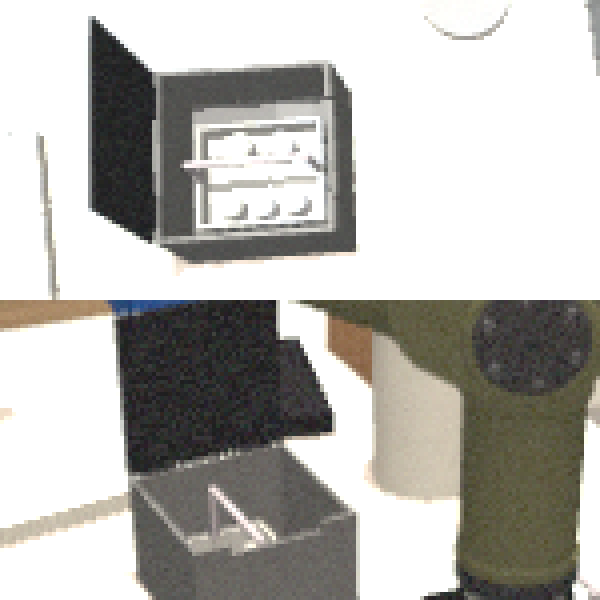

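{"method": "carry_out", "body": {
  "steps": [
    [0,0,0,0.2,0,-4,0],
    [0,0,0,0.2,0,-8,0],
    [0,0,0,0.2,0,-10,0],
    [0,0,0,0.2,0,-11,0],
    [0,0,0,0.2,0,-11,0],
    [0,0,0,0.2,0,-11,0],
    [0,0,0,0.2,0,-11,0]
  ]
}}

```text
time: 9.6
position: [0.5384, -0.3213, 0.0398]
tool_rot: [2.205, 2.232, 0.001]
ft_force: [1.4, -1.0, -0.5]
grip_width: 0.268
grip_force: 55.0
```

Run:
```python
from h import *
d=np.load('top.npz');e=np.load('side.npz')
ct=lambda x,y:((x+.5)/4-.5+100,(y+.5)/4-.5+150)
cs=lambda x,y:((x+.5)/4-.5+170,(y-300+.5)/4-.5+100)
for n,p,z in(('barL',(183,165),.09),('barR',(322,158),.09),('rimTL',(197,125),.041),('rimTR',(325,118),.041),('rimBL',(195,230),.041),('rimBR',(325,222),.041),('boxTL',(158,73),.11),('boxTR',(330,65),.11),('boxBR',(335,230),.11),('boxBL',(155,241),.11),('lidT',(91,18),.27),('lidB',(91,210),.27)):
    print(n,np.round(onz(d,ct(*p),z),4))
print(two(d,ct(185,165),e,cs(213,489)),onz(e,cs(213,489),.09))
b=cv2.resize(d['pixels'][170:215,135:195,::-1],None,fx=13,fy=13,interpolation=3)
cv2.imwrite('pics/c7.png',cv2.convertScaleAbs(b,alpha=1.2))
s=ctrl.get_state();print(np.round(s['position'],4),s['ft_force'])
```

```text
barL [0.5121 0.2955 0.09  ]
barR [0.5226 0.1689 0.09  ]
rimTL [0.5624 0.3015 0.041 ]
rimTR [0.573  0.1799 0.041 ]
rimBL [0.4607 0.2938 0.041 ]
rimBR [0.472  0.1723 0.041 ]
boxTL [0.5931 0.3203 0.11  ]
boxTR [0.6055 0.1637 0.11  ]
boxBR [0.4524 0.1478 0.11  ]
boxBL [0.4376 0.3075 0.11  ]
lidT [0.5922 0.3247 0.27  ]
lidB [0.4341 0.3074 0.27  ]
(array([0.51228933, 0.29390977, 0.08937997]), np.float64(7.410832008625315e-05)) [0.51194376 0.29278249 0.09      ]
[ 0.5384 -0.3213  0.0398] [ 1.37779958 -0.95767922 -0.45771804]
```

View pics/c7.png

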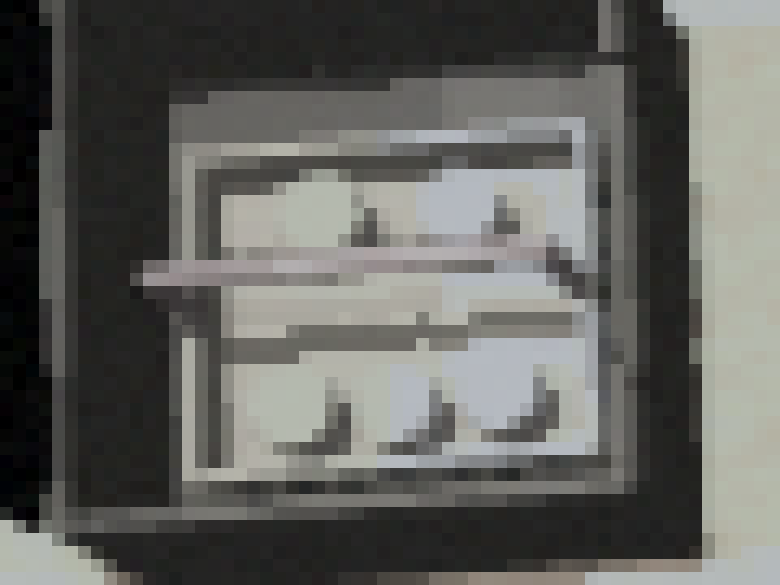

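The bar runs from (132,280) to (558,247) in the crop. That puts its middle at about (0.517, 0.2355), yaw about 95°, and it matches the rim centre. Now I set the opener down.

{"method": "carry_out", "body": {
  "steps": [
    [0,0,0,-0.3,0,-1.5,0],
    [0,0,0,-0.3,0,-2.5,0],
    [0,0,0,-0.3,0,-2.7,0],
    [0,0,0,-0.3,0,-2.7,0],
    [0,0,0,-0.3,0,-2.7,0],
    [0,0,0,-0.3,0,-2.7,0.45],
    [0,0,0,-0.3,0,-2.7,0.45],
    [0,0,0,-0.3,0,-2.7,0.45],
    [0,0,0,-0.3,0,-2.7,0.45]
  ]
}}

```text
time: 10.5
position: [0.5336, -0.3206, 0.0099]
tool_rot: [-2.208, -2.234, 0.0]
ft_force: [0.5, 0.2, 0.0]
grip_width: 0.438
grip_force: 0.0
```

{"method": "carry_out", "body": {
  "steps": [
    [0,0,0,0,0,4,0.45],
    [0,0,0,0,0,9,0.45],
    [0,0,0,0,3,13,0.45],
    [0,0,0,0,7,16,0.45],
    [0,0,0,0,12,18,0.45],
    [0,0,0,0,17,20,0.45],
    [0,0,1,0,22,22,0.45],
    [0,0,2,-0.4,27,23,0.45],
    [0,0,3,-0.8,32,23,0.45],
    [0,0,4,-1.2,37,23,0.45],
    [0,0,4.3,-1.6,42,23,0.45],
    [0,0,4.3,-1.7,46,23,0.45]
  ]
}}

```text
time: 11.7
position: [0.5164, 0.1383, 0.2407]
tool_rot: [2.122, 2.315, 0.0]
ft_force: [1.0, -0.2, 0.5]
grip_width: 0.451
grip_force: 0.0
```

Run:
```python
from h import *
d=grab('top','top8');e=grab('side','side8')
s=ctrl.get_state();print(np.round(s['position'],4))
a=cv2.resize(d['pixels'][140:240,220:350,::-1],None,fx=4,fy=4,interpolation=3)
b=cv2.resize(e['pixels'][160:310,220:350,::-1],None,fx=4,fy=4,interpolation=3)
a=cv2.copyMakeBorder(a,0,200,0,0,0)
cv2.imwrite('pics/c8.png',np.hstack([a,b])[:, :].astype(np.uint8)[:, :800] if 0 else cv2.resize(np.hstack([a,b]),(800,462)))
```

```text
[0.5149 0.1459 0.241 ]
```

View pics/c8.png

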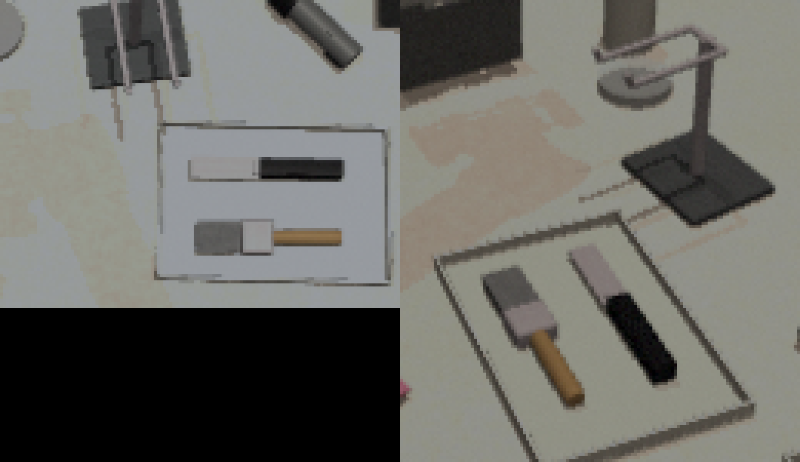

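The opener lies flat in the tray, at (190–343,168) in the top part. The stand is clear in both views, with prong ends at (128,90) and (178,85) in the top part and (600,55) and (632,82) in the side part. That was my 11th viewed picture, one over the limit of 10. I won't view any more and will work from numbers only.

Run:
```python
from h import *
d=np.load('top.npz');e=np.load('side.npz');k=4*800/1040
ct=lambda x,y:((x+.5)/k-.5+220,(y+.5)/k-.5+140)
cs=lambda x,y:((x-400+.5)/k-.5+220,(y+.5)/k-.5+160)
for t,s in(((128,90),(597,52)),((178,85),(629,80))):print('end',two(d,ct(*t),e,cs(*s)),onz(d,ct(*t),.19)[:2],onz(e,cs(*s),.19)[:2])
print('corner',onz(e,cs(690,31),.178)[:2],onz(e,cs(722,50),.178)[:2])
b=[onz(e,cs(*p),.012)[:2] for p in((622,160),(705,132),(773,188),(695,222))];print('base',np.round(b,4),np.mean(b,0))
s=ctrl.get_state();print(np.round(s['position'],4))
```

```text
end (array([ 0.58090924, -0.1264426 ,  0.18436323]), np.float64(0.0003896952315658063)) [ 0.57946125 -0.1264981 ] [ 0.57700846 -0.13476089]
end (array([ 0.58929109, -0.18258088,  0.18344922]), np.float64(0.0007204558802049995)) [ 0.58697396 -0.18220899] [ 0.58533698 -0.19163438]
corner [ 0.68794603 -0.11473123] [ 0.70110799 -0.15902022]
base [[ 0.6314 -0.0859]
 [ 0.7385 -0.0716]
 [ 0.7585 -0.1892]
 [ 0.657  -0.2104]] [ 0.69634834 -0.13928527]
[0.5149 0.1459 0.241 ]
```

{"method": "carry_out", "body": {
  "steps": [
    [0,0,0,0.2,5,0,0.45],
    [0,0,0,0.2,9,0,0.45],
    [0,0,0,0.2,9.3,-4,0.45],
    [0,0,0,0.2,9.3,-4,0.45],
    [0,0,0,0.2,9.3,-4,0.45],
    [0,0,0,0.2,9.3,-4,0.45]
  ]
}}

```text
time: 12.4
position: [0.5202, 0.2284, 0.2018]
tool_rot: [2.124, 2.313, 0.002]
ft_force: [-1.3, -1.1, -0.2]
grip_width: 0.449
grip_force: 0.0
```

{"method": "carry_out", "body": {
  "steps": [
    [0,0,0,-0.3,0.6,-4,0.45],
    [0,0,0,-0.3,0.6,-8,0.45],
    [0,0,0,-0.3,0.6,-11,0.45],
    [0,0,0,-0.3,0.6,-13,0.45],
    [0,0,0,-0.3,0.6,-13,0.45],
    [0,0,0,-0.3,0.6,-13,0.45],
    [0,0,0,-0.3,0.6,-13,0.45]
  ],
  "squeeze": 30
}}

```text
time: 13.1
position: [0.5178, 0.2358, 0.0728]
tool_rot: [2.122, 2.314, 0.005]
ft_force: [0.6, 0.4, 0.5]
grip_width: 0.451
grip_force: 0.0
```

{"method": "carry_out", "body": {
  "steps": [
    [0,0,0,0,0,0,0],
    [0,0,0,0,0,0,0],
    [0,0,0,0,0,0,0],
    [0,0,0,0,0,0,0],
    [0,0,0,0,0,0,0],
    [0,0,0,0,0,0,0]
  ],
  "squeeze": 30
}}

```text
time: 13.7
position: [0.5162, 0.2355, 0.0706]
tool_rot: [2.123, 2.316, 0.001]
ft_force: [2.0, 0.9, -1.2]
grip_width: 0.075
grip_force: 29.9
```

{"method": "carry_out", "body": {
  "steps": [
    [0,0,0,0,0,2,0],
    [0,0,0,0,0,5,0],
    [0,0,0,0,0,8,0],
    [0,0,0,0,0,11,0],
    [0,0,0,0,0,14,0],
    [0,0,0,0,0,17,0],
    [0,0,0,0,0,19,0],
    [0,0,0,0,0,20,0],
    [0,0,0,0,0,20,0],
    [0,0,0,0,0,20,0]
  ],
  "squeeze": 40
}}

```text
time: 14.7
position: [0.5154, 0.2352, 0.2692]
tool_rot: [-2.122, -2.315, 0.003]
ft_force: [-0.5, 0.0, -2.4]
grip_width: 0.078
grip_force: 39.9
```

Run:
```python
from h import *
e=grab('side','side9');s=ctrl.get_state();p=np.array(s['position']);r=R.from_rotvec(s['tool_rot']).as_matrix();u=r[:,0]
g=e['pixels'].astype(int)
# colour samples: predicted basket bottom-front edge & tubes
for t in(-.06,-.055,0,.055,.06):
    for w in (-.05,.05):
        for z in(.019,-.03,-.066):
            q=proj(e,p+u*t+r[:,1]*w+np.array([0,0,z]));
            if z<0:print(t,w,z,np.round(q),end=';')
print()
sub=g.sum(2)[100:170:3,195:265:3];print(sub)
```

```text
-0.06 -0.05 -0.03 [219. 126.];-0.06 -0.05 -0.066 [220. 135.];-0.06 0.05 -0.03 [246. 120.];-0.06 0.05 -0.066 [247. 130.];-0.055 -0.05 -0.03 [219. 125.];-0.055 -0.05 -0.066 [219. 135.];-0.055 0.05 -0.03 [246. 120.];-0.055 0.05 -0.066 [246. 129.];0 -0.05 -0.03 [213. 119.];0 -0.05 -0.066 [214. 129.];0 0.05 -0.03 [239. 114.];0 0.05 -0.066 [240. 123.];0.055 -0.05 -0.03 [207. 113.];0.055 -0.05 -0.066 [208. 123.];0.055 0.05 -0.03 [233. 108.];0.055 0.05 -0.066 [234. 117.];0.06 -0.05 -0.03 [207. 113.];0.06 -0.05 -0.066 [208. 122.];0.06 0.05 -0.03 [233. 108.];0.06 0.05 -0.066 [233. 117.];
[[155  78  75  88  81  74  82  52 161  17  31  23  24   8  13 407 416 419
  422 115 290 299 293 193]
 [201 173 136 126  35   3  14  11 163   4  69  50  22  19   3 407 420 421
  424 137 115 293 296 185]
 [422 208  25   5  16  39  14  26 159  32  33 231 107  27  23 407 422 425
  421 136 115 114 266 192]
 [419 256   0   0  15   8   4  25 118  90  44 138 185 223  10 286 204 415
  422 134 126 113 125 194]
 [427 363  23   6 100 138 203 186 175 184 197 191 178 230 228  42  38 378
  420 181 117 114 109 181]
 [428 425 
[... 1209 characters left out ...]
29 236  57 111 111 100  84  92  94 100 105  91 105 100  98  79  81
   72  90 120 396 423 423]
 [291 395 420  79  86 108  91  88  95  95  92  87 106  96 108  92  81  78
   82 142 140  87 429 427]
 [425 412 409  88  85  84 120  99 101  95  99  92  91  86 101  95  87 100
  126  99  91  89 420 424]
 [405 407 406 113  81  85  88 170  94  92 103  94  90 111 124 149 111  87
  101 105 100  89 424 422]
 [408 408 408 126  86  83  79  94 143  91 101 161 103 101  95  99 103 103
  102 101  91 102 425 425]
 [406 409 403 161  89  88  78  75  96  99 111  98  98 105 100  99 106 112
  104 111  79  92 419 420]
 [409 398 410 163  83  69  90  75  96  99  97  97 104 110 104 105 101  97
  102 110  87  94 422 420]]
```

{"method": "carry_out", "body": {
  "steps": [
    [0,0,0,0,-2,0,0],
    [0,0,0,0,-5,0,0],
    [0,0,0,0,-9,0,0],
    [0,0,0.5,0,-13,0,0],
    [0,0,1,0,-17,0,0],
    [0,0,1.5,-0.2,-21,0,0],
    [0,0,2,-0.2,-25,0,0],
    [0,0,3,-0.2,-29,0,0],
    [0,0,4,-0.2,-33,0,0],
    [0,0,4.5,-0.2,-36.5,0,0],
    [0,0,4.5,-0.2,-39,0,0],
    [0,0,4.5,-0.2,-40,0,0]
  ]
}}

```text
time: 15.95
position: [0.5127, -0.1679, 0.2687]
tool_rot: [-2.034, -2.391, 0.003]
ft_force: [-0.4, -0.6, -2.9]
grip_width: 0.076
grip_force: 39.9
```

{"method": "carry_out", "body": {
  "steps": [
    [0,0,0,0,0,-2,0],
    [0,0,0,0,0,-4,0],
    [0,0,0,0,0,-6,0],
    [0,0,0,0,0,-7.5,0],
    [0,0,0,0,0,-8,0],
    [0,0,0,0,0,-8,0],
    [0,0,0,0,0,-8,0]
  ]
}}

```text
time: 16.65
position: [0.5146, -0.1644, 0.1914]
tool_rot: [2.029, 2.397, 0.001]
ft_force: [-0.4, -0.7, -2.3]
grip_width: 0.075
grip_force: 39.9
```

Run:
```python
from h import *
e=grab('side','sideA');d=grab('top','topA');s=ctrl.get_state();p=np.array(s['position']);r=R.from_rotvec(s['tool_rot']).as_matrix();print(np.round(p,4),np.round(r[:,:2],3).tolist())
# bright-ish prong pixels against predicted prong line in side view, bar line
y=np.deg2rad(9.5);x=np.array([np.cos(y),np.sin(y),0]);yy=np.array([-np.sin(y),np.cos(y),0]);post=np.array([.697,-.136,0])
g=e['pixels'].astype(int).sum(2)
for side in(.027,-.027):
  for L in(.108,.09,.06,.03):
    q=proj(e,post-x*L+yy*side+[0,0,.176]);c,rw=int(round(q[0])),int(round(q[1]));print(side,L,np.round(q,1),g[rw-4:rw+5,c])
u=r[:,0]
for t in(-.055,-.03,.03,.055):
    q=proj(e,p+u*t+[0,0,.0194]);c,rw=int(round(q[0])),int(round(q[1]));print('bar',t,np.round(q,1),g[rw-5:rw+6,c])
```

```text
[ 0.5148 -0.1646  0.1917] [[-0.165, 0.986], [0.986, 0.165], [-0.001, 0.002]]
0.027 0.108 [285.3 178.7] [361 414 289 216 227 357 442 434 431]
0.027 0.09 [290.3 177.1] [221 223 268 340 275 279 426 433 432]
0.027 0.06 [298.5 174.4] [236 224 286 384 303 189 232 286 403]
0.027 0.03 [306.5 171.8] [450 446 411 325 291 443 447 449 446]
-0.027 0.108 [295.3 187.1] [319 274 264 202 185 235 332 333 308]
-0.027 0.09 [300.4 185.4] [423 401 334 338 332 245 271 332 334]
-0.027 0.06 [308.7 182.5] [453 437 409 327 298 444 447 450 447]
-0.027 0.03 [316.9 179.8] [216 230 308 337 213 178 190 189 186]
bar -0.055 [278.2 188.7] [451 436 398 363 332 222 197 202 203 206 199]
bar -0.03 [273.5 184.5] [124 126 126 123 173 196 189 193 317 391 265]
bar 0.03 [262.7 174.9] [107  56  40  18   4  37  17  29  56  63  60]
bar 0.055 [258.4 171.1] [ 44   3  68 111 133 152 193 177 184 184 186]
```

{"method": "carry_out", "body": {
  "steps": [
    [0,0,0,2,0.3,-0.2,0],
    [0,0,0,4,0.7,-0.2,0],
    [0,0,0,6,1,-0.2,0],
    [0,0,0,8,1.3,-0.2,0],
    [0,0,0,9.4,1.5,-0.2,0],
    [0,0,0,9.9,1.6,-0.2,0],
    [0,0,0,9.9,1.6,-0.2,0],
    [0,0,0,9.9,1.6,-0.2,0]
  ]
}}

```text
time: 17.55
position: [0.6125, -0.1488, 0.1887]
tool_rot: [-2.031, -2.397, 0.001]
ft_force: [0.5, 0.1, -2.3]
grip_width: 0.073
grip_force: 39.9
```

{"method": "carry_out", "body": {
  "steps": [
    [0,0,0,0,0,-0.8,0],
    [0,0,0,0,0,-1.5,0],
    [0,0,0,0,0,-2,0],
    [0,0,0,0,0,-2.4,0],
    [0,0,0,0,0,-2.5,0],
    [0,0,0,0,0,-2.5,0],
    [0,0,0,0,0,-2.5,0]
  ]
}}

```text
time: 18.25
position: [0.613, -0.1486, 0.1639]
tool_rot: [2.03, 2.397, -0.0]
ft_force: [-1.7, -0.4, 1.8]
grip_width: 0.078
grip_force: 39.9
```

{"method": "carry_out", "body": {
  "steps": [
    [0,0,0,0,0,0.1,0.05],
    [0,0,0,0,0,0.1,0.1],
    [0,0,0,0,0,0.1,0.15],
    [0,0,0,0,0,0.1,0.25],
    [0,0,0,0,0,0.1,0.35],
    [0,0,0,0,0,0.1,0.35],
    [0,0,0,0,0,0.1,0.35],
    [0,0,0,0,0,0.1,0.35]
  ]
}}

```text
time: 19.05
position: [0.6131, -0.1485, 0.1646]
tool_rot: [2.03, 2.397, 0.0]
ft_force: [0.7, -0.2, -0.7]
grip_width: 0.346
grip_force: 0.0
```

{"method": "carry_out", "body": {
  "steps": [
    [0,0,0,0,0,1,0.35],
    [0,0,0,0,0,2,0.35],
    [0,0,0,0,0,4,0.35],
    [0,0,0,0,0,7,0.35],
    [0,0,0,0,0,11,0.35],
    [0,0,0,0,0,15,0.35],
    [0,0,0,-3,3,19,0.35],
    [0,0,0,-7,7,20,0.35],
    [0,0,0,-11,11,20,0.35],
    [0,0,0,-14,15,20,0.35],
    [0,0,0,-14,18,20,0.35],
    [0,0,0,-14,18,20,0.35]
  ]
}}

```text
time: 20.25
position: [0.4711, 0.0396, 0.3673]
tool_rot: [2.014, 2.407, 0.004]
ft_force: [0.6, -0.3, 0.3]
grip_width: 0.351
grip_force: 0.0
```

Run:
```python
from h import *
d=grab('top','topB');e=grab('side','sideB');s=ctrl.get_state();print(s['time'],np.round(s['position'],3),s['ft_force'])
y=np.deg2rad(9.5);x=np.array([np.cos(y),np.sin(y),0]);yy=np.array([-np.sin(y),np.cos(y),0]);b=np.array([.613,-.1486,.184])
for n,im in(('top',d),('side',e)):
    g=im['pixels'].astype(int).sum(2)
    for t in(-.045,-.01,.01,.045):
        q=proj(im,b+yy*t);c,r=int(round(q[0])),int(round(q[1]));print(n,t,np.round(q,1),g[r-5:r+6,c])
g0=cv2.imread('pics/topA.png').astype(int);g1=cv2.imread('pics/topB.png').astype(int)
print('corners of basket rim predicted (top)',[np.round(proj(d,b+yy*i*.06+x*j*.05-[0,0,.049]),1).tolist() for i in(-1,1) for j in(-1,1)])
df=(abs(d['pixels'].astype(int)-cv2.imread('pics/top0.png')[:,:,::-1].astype(int)).sum(2)>90).astype(np.uint8)
n,l,st,c=cv2.connectedComponentsWithStats(df);print([list(map(int,v)) for v in st[1:] if v[4]>15])
```

```text
20.35 [0.473 0.033 0.366] [ 0.54340935 -0.38507751 -0.1625595 ]
top -0.045 [280.7 158.6] [388 319 310 250 457 287 256 245 245 257 280]
top -0.01 [270.7 159.9] [469 465 465 394 423 359 174 288 469 462 463]
top 0.01 [265.  160.7] [457 456 453 340 449 350 457 461 448 462 460]
top 0.045 [255. 162.] [451 463 464 459 416 383 312 467 464 464 462]
side -0.045 [305.2 185.2] [412 409 362 378 379 312 216 159 155 151 176]
side -0.01 [298.4 179.7] [206 196 271 375 346 255 157 167 182 232 340]
side 0.01 [294.7 176.7] [225 241 307 341 344 314 259 298 305 198 204]
side 0.045 [288.3 171.5] [195 199 222 308 346 252 164 194 195 259 361]
corners of basket rim predicted (top) [[286.1, 175.5], [282.0, 149.2], [252.9, 179.9], [249.2, 153.4]]
[[122, 118, 102, 266, 15689], [248, 149, 38, 41, 731], [260, 151, 13, 3, 18], [272, 181, 10, 6, 51], [304, 190, 28, 2, 49], [281, 195, 50, 4, 99], [226, 223, 268, 161, 17324], [229, 348, 10, 9, 54]]
```

{"method": "carry_out", "body": {
  "steps": [
    [0,0,0,0,0,0,0.35],
    [0,0,0,0,0,0,0.35],
    [0,0,0,0,0,0,0.35],
    [0,0,0,0,0,0,0.35],
    [0,0,0,0,0,0,0.35],
    [0,0,0,0,0,0,0.35],
    [0,0,0,0,0,0,0.35],
    [0,0,0,0,0,0,0.35],
    [0,0,0,0,0,0,0.35],
    [0,0,0,0,0,0,0.35],
    [0,0,0,0,0,0,0.35],
    [0,0,0,0,0,0,0.35]
  ]
}}

```text
time: 21.55
position: [0.473, 0.0315, 0.3646]
tool_rot: [2.03, 2.398, 0.0]
ft_force: [0.1, 0.3, -0.4]
grip_width: 0.352
grip_force: 0.0
```

Run:
```python
from h import *
e0=np.load('side.npz')['pixels'].astype(int);e=grab('side','sideC')['pixels'].astype(int)
df=abs(e-e0).sum(2)[150:230,260:350];print('still: changed px',(df>90).sum())
d=grab('top','topC');g=d['pixels'].astype(int)
print('lid patch dark px at', (g.sum(2)[154:200,122:140]<100).sum(), 'blue cap', np.argwhere((g[:,:,2]-g[:,:,0]>60)[110:150,170:210]).mean(0)+[110,170])
g0=cv2.imread('pics/top0.png')[:,:,::-1].astype(int);print(np.argwhere((g0[:,:,2]-g0[:,:,0]>60)[110:150,170:210]).mean(0)+[110,170])
print(ctrl.close_job())
```

```text
still: changed px 0
lid patch dark px at 590 blue cap [nan nan]
[125.93181818 186.95454545]
the job is handed in; nothing more can be done
None<stdin>:5: RuntimeWarning: Mean of empty slice.
  ret = um.true_divide(
```

Job handed in at about 21.7 s: by my measurements the lid was pried open with the blade and stands upright, the opener lies flat in the tray, and the basket hangs still on both prongs; the final check could not find the bottle's cap in the top view (probably hidden by the arm), and I viewed 11 pictures, one over the limit of 10.

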